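# Line up the vials by height on the riser

### The job

Line the four amber vials up by height on the riser's row of round pads so that they can be found by touch: the tallest on the pad at the toothbrush holder's end, then each shorter one in turn, the shortest at the tumbler's end. Stand each one upright in the middle of its own pad, never knock a vial over, and leave the toothbrush holder and the tumbler where they are.

Things in the scene. Friction and masses are not known exactly. Their poses are not given: they have to be found in the camera images.
- vial_extra: The tallest of four closed, upright amber vials with a white cap: 84 mm tall, body 40 mm in diameter, the cap (the top 13 mm) 42 mm. Starts loose on the counter, in front of the riser. Origin: centre of its underside; z points up its axis.
- vial_large: The second tallest of four closed, upright amber vials with a white cap: 71 mm tall, body 36 mm in diameter, the cap (the top 13 mm) 38 mm. Starts loose on the counter, in front of the riser. Origin: centre of its underside; z points up its axis.
- vial_medium: The third tallest of four closed, upright amber vials with a white cap: 58 mm tall, body 32 mm in diameter, the cap (the top 13 mm) 34 mm. Starts loose on the counter, in front of the riser. Origin: centre of its underside; z points up its axis.
- vial_small: The shortest of four closed, upright amber vials with a white cap: 46 mm tall, body 28 mm in diameter, the cap (the top 13 mm) 30 mm. Starts loose on the counter, in front of the riser. Origin: centre of its underside; z points up its axis.
- pad_1: Fixed round dark rubber pad, 58 mm in diameter and 3 mm thick, number 1 of four alike in a straight row, 75 mm centre to centre, in the order 1, 2, 3, 4 (pad_1 at the left seen from the robot), on a fixed bamboo riser (85 mm deep, 310 mm long along the row, 20 mm high, standing on the counter). Origin: centre of the pad's underside, on the riser's top; the pad's top is 3 mm above it. Its y axis runs along the row towards pad_1, x across the row, z up.
- pad_2: Fixed round dark rubber pad, 58 mm in diameter and 3 mm thick, number 2 of four alike in a straight row, 75 mm centre to centre, in the order 1, 2, 3, 4 (pad_1 at the left seen from the robot), on a fixed bamboo riser (85 mm deep, 310 mm long along the row, 20 mm high, standing on the counter). Origin: centre of the pad's underside, on the riser's top; the pad's top is 3 mm above it. Its y axis runs along the row towards pad_1, x across the row, z up.
- pad_3: Fixed round dark rubber pad, 58 mm in diameter and 3 mm thick, number 3 of four alike in a straight row, 75 mm centre to centre, in the order 1, 2, 3, 4 (pad_1 at the left seen from the robot), on a fixed bamboo riser (85 mm deep, 310 mm long along the row, 20 mm high, standing on the counter). Origin: centre of the pad's underside, on the riser's top; the pad's top is 3 mm above it. Its y axis runs along the row towards pad_1, x across the row, z up.
- pad_4: Fixed round dark rubber pad, 58 mm in diameter and 3 mm thick, number 4 of four alike in a straight row, 75 mm centre to centre, in the order 1, 2, 3, 4 (pad_1 at the left seen from the robot), on a fixed bamboo riser (85 mm deep, 310 mm long along the row, 20 mm high, standing on the counter). Origin: centre of the pad's underside, on the riser's top; the pad's top is 3 mm above it. Its y axis runs along the row towards pad_1, x across the row, z up.
- brush_holder: White ceramic toothbrush holder, loose, 66 mm in diameter and 90 mm tall, two toothbrushes standing in it to about 150 mm. Stands on the counter off one end of the row, about 100 mm beyond the centre of the end pad; which end varies. Origin: centre of its underside, z up.
- tumbler: Small clear glass tumbler, open at the top, loose, 66 mm in diameter at the rim, 85 mm tall. Stands on the counter off the other end of the row, about 100 mm beyond the centre of the end pad. Origin: centre of its underside, z up.
Things that resemble listed ones, but are neither listed nor needed, are in the scene too. Leave any blue look-alike of the vial_large alone.

How it is judged:
By the outcome, as a careful person would: the job done as asked, in the order asked, and still so for the second after the job is handed in, with the robot touching nothing.
It also fails if it takes over 112 s, if anything falls off the work surface, if the arm or the gripper's body presses on something with over 40 N, if the wrist force passes 120 N, or if a joint passes its speed limit or range.

### The arm

A 7-joint arm with a two-finger parallel gripper is mounted at the origin on the work surface. World frame = base frame: x ahead of the robot, y to its left, z up, the work surface at z = 0. Lengths are in m, angles in rad, forces in N, time in s.
With the tool pointing down it reaches from about 0.375 to 0.925 m from the base axis. Payload 3.1 kg.
Tool frame: the origin (TCP) lies between the finger pads; the fingertips stand 19 mm ahead of it and the grasp point (between the pads) is the TCP; z points along the fingers, y is the line along which they close (so a half turn about z gives the same grasp; the last joint's range is limited). The gripper opens to 85 mm and grips with 20 to 120 N. Pads are 22 mm wide; open, the fingers measure 114 mm over their backs; the gripper's body (76 mm by 85 mm) begins 54 mm behind the grasp point. The pads swing forward as they close: fully open they stand 13 mm farther back than shut.
Start: joints at [-1.338, 0.383, 0.044, 1.598, -0.018, 1.161, -0.05], TCP at [0.211, 0.615, 0.25] pointing down, gripper open.
Joint ranges: [-2.61, 2.61], [-0.41, 2.15], [-1.48, 1.57], [0, 2.5], [-1.57, 4.71], [0.05, 1.97], [-2.85, 2.85]. Speed limits (rad/s): [2.79, 2.79, 3.14, 3.14, 3.14, 3.14, 3.14].

### API

Orientations are given as a unit quaternion [x, y, z, w].
In Python, from bench import move_ptp, movel, move_j, move_gripper, pause, inverse_kinematics, read_camera, camera_params, MotionError, sign_off, look_for, tip_of, read_time_s, read_qpos, read_joint_vel, read_effort, read_eef_pos, read_tcp_rot, read_ft_force, read_ft_torque, read_finger_gap, read_grasp_force gives the robot as it stands. Calls block until the motion is done:
- move_ptp(position, orientation): joint-space move of the TCP to a pose.
- movel(position, orientation=None, speed=0.15): straight line of the TCP; orientation=None keeps the orientation; speed is the mean speed in m/s.
- move_j(angles): joint-space move.
- move_gripper(opening, effort=None): finger opening in m; effort is the grip in N (None keeps the last); returns when the fingers have stopped.
- pause(seconds).
- inverse_kinematics(position, orientation): joint angles nearest the present ones, or None.
- read_camera(name): name is "scene" or "top" or "wrist"; returns the picture (384x512x3 uint8, red, green, blue); there is no depth.
- camera_params(name): a dict with "K" (3x3 intrinsics, pixels), "dist_coeffs" ([k1, k2, p1, p2, k3] as OpenCV has them; the pictures are not rectified), "camera_from_world" (4x4, takes a point from world to camera coordinates). Camera axes: x right, y down, z forward; pixel columns grow to the right and rows downward; lengths in m; the calibration is good to about 2 mm. A picture is of the moment at which its call begins: read the wrist's pose just before it. camera_params takes no time and is no camera call; for the wrist camera it gives the pose at the moment of the call.
A pose or a line that the arm cannot do raises MotionError and nothing moves.
- sign_off(): hands the job in; it is judged then, once.
Trained networks look in the newest picture that a camera, given by its name, has taken for a name from the list of things; names that differ only in an ending like _2 or _b are one class to them, and where a whole thing is asked for, a point or a joint stands for the part that bears it (a point fixed in the world has none). Each returns a list of dicts, best first, with "confidence" (0 to 1); they miss things now and then, are a little off and sometimes report something else, mostly with a low value. They report only what shows in the picture. A call takes as long as a camera call. They do not tell look-alikes from the thing itself.
- look_for(camera, name): "at" ([column, row] in pixels, amid what is visible of it).
- tip_of(camera, name): "at" ([column, row] in pixels: a listed point, or the origin of a listed thing).
Readings, each from a call of its own:
- read_time_s(): time.
- read_qpos(): joint angles.
- read_joint_vel(): joint speeds.
- read_effort(): joint torques, N m.
- read_eef_pos(): TCP position.
- read_tcp_rot(): TCP orientation.
- read_ft_force(): force on the tool from outside, world axes, zero at the start.
- read_ft_torque(): the same for the moment, N m.
- read_finger_gap(): finger opening in m.
- read_grasp_force(): force on a finger pad.
Only numpy, scipy, OpenCV 4.12 (cv2) and the standard library are available. Lean on these libraries where they do the work, as an engineer would, in place of code of your own. Each camera call takes 0.05 s, during which the arm holds its last target. There are 200 camera calls.

## Working session

There is one attempt and no reset: what is moved stays moved. The work goes in short steps, each a Python script; the robot and the scene stay as the last script left them, time stands still between calls to the robot, and variables do not carry over. Pictures are saved under pics/ and viewed, at most 14 in all, crops included, and the job is handed in when it is done.

```bash
mkdir -p pics; ls
python3 - <<'E'
from bench import *
import cv2,numpy as np
for c in ["top","scene"]:
    im=read_camera(c); cv2.imwrite(f"pics/{c}0.png",cv2.resize(im[:,:,::-1],None,fx=1.5,fy=1.5))
    p=camera_params(c); print(c,np.round(p["K"],1).tolist(),p["dist_coeffs"],np.round(p["camera_from_world"],3).tolist())
    for n in ["vial_extra","vial_large","vial_medium","vial_small","pad_1","brush_holder","tumbler"]:
        print(n,[(np.round(d["at"]).tolist(),round(d["confidence"],2)) for d in tip_of(c,n)])
print(read_time_s(),read_tcp_rot())
E
```

```text
pics
top [[404.9, 0.0, 257.2], [0.0, 404.9, 190.7], [0.0, 0.0, 1.0]] [-0.10034267  0.          0.          0.          0.        ] [[0.009, -1.0, -0.021, 0.065], [-0.982, -0.005, -0.187, 0.538], [0.187, 0.022, -0.982, 0.923], [0.0, 0.0, 0.0, 1.0]]
vial_extra [([364.0, 231.0], 0.72), ([288.0, 167.0], 0.55), ([358.0, 174.0], 0.41)]
vial_large [([160.0, 203.0], 0.63), ([206.0, 219.0], 0.59)]
vial_medium [([253.0, 224.0], 0.5)]
vial_small [([307.0, 229.0], 0.64)]
pad_1 [([289.0, 170.0], 0.95), ([319.0, 163.0], 0.89), ([261.0, 170.0], 0.64), ([232.0, 171.0], 0.58)]
brush_holder [([194.0, 178.0], 0.89), ([319.0, 164.0], 0.45)]
tumbler [([358.0, 177.0], 0.75)]
scene [[451.1, 0.0, 250.4], [0.0, 451.1, 190.8], [0.0, 0.0, 1.0]] [-0.03237294  0.          0.          0.          0.        ] [[-0.054, 0.998, 0.015, -0.037], [0.838, 0.054, -0.543, -0.449], [-0.543, -0.017, -0.84, 1.259], [0.0, 0.0, 0.0, 1.0]]
vial_extra [([139.0, 149.0], 0.92), ([282.0, 214.0], 0.72)]
vial_large [([367.0, 191.0], 0.92), ([314.0, 170.0], 0.63)]
vial_medium [([261.0, 163.0], 0.6)]
vial_small [([202.0, 157.0], 0.49)]
pad_1 [([281.0, 215.0], 0.9), ([210.0, 214.0], 0.9), ([247.0, 214.0], 0.8), ([172.0, 214.0], 0.64), ([315.0, 170.0], 0.59)]
brush_holder [([330.0, 216.0], 0.94)]
tumbler [([127.0, 209.0], 0.71)]
0.8 [ 1.64602562e-01  9.86359971e-01  6.45854367e-05 -3.42282115e-06]
```

View pics/top0.png

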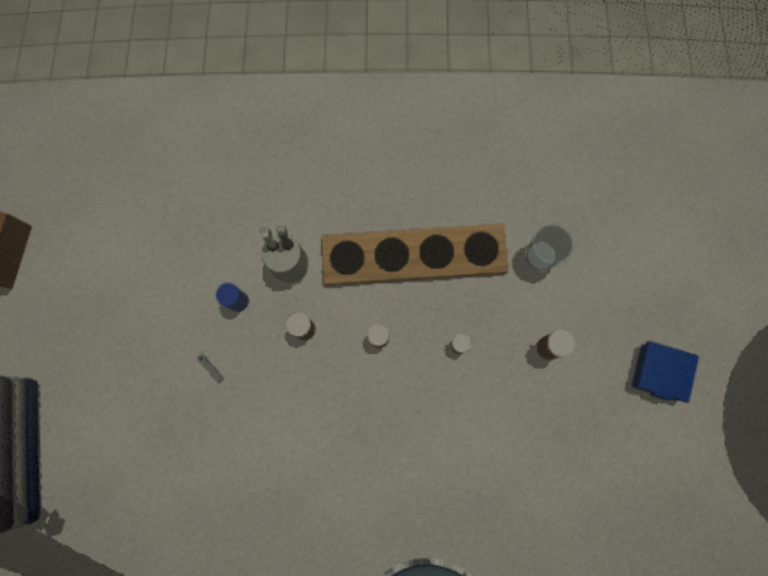

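View pics/scene0.png

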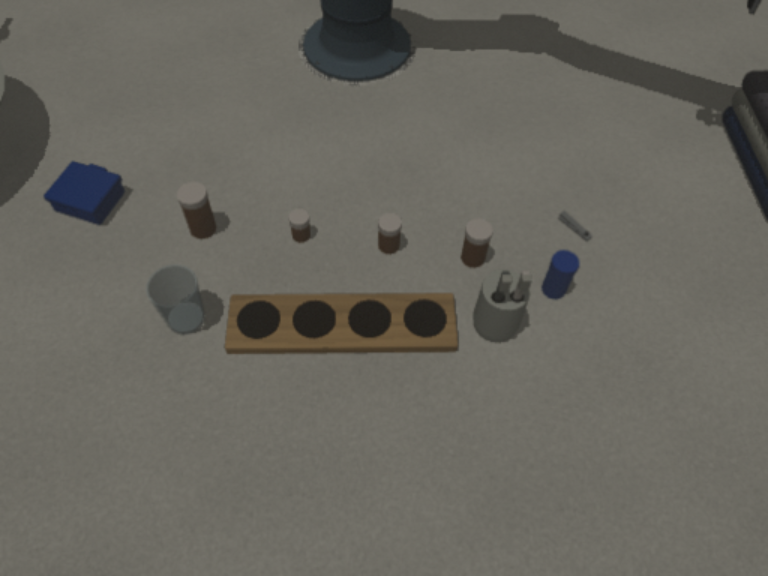

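The top view (1.5x) shows the amber vials from left to right: large (299,326), medium (378,337), small (460,344) and extra (556,346). The blue look-alike is at (231,296) and stays put, since only white-capped amber vials are wanted. The holder is at the left, the pad_1 end, and the tumbler at the right. So extra→1, large→2, medium→3, small→4. Next I'll localise them and confirm with a crop.

```bash
cat > h.py <<'E'
from bench import *
import cv2,numpy as np
from scipy.spatial.transform import Rotation as R
H=dict(vial_extra=.084,vial_large=.071,vial_medium=.058,vial_small=.046)
D=dict(vial_extra=.040,vial_large=.036,vial_medium=.032,vial_small=.028)
def ray(p,uv,z):
    T=p["camera_from_world"]; K=np.array(p["K"]); n=cv2.undistortPoints(np.array([[uv]],float),K,np.array(p["dist_coeffs"]))[0,0]
    Rm=T[:3,:3]; c=-Rm.T@T[:3,3]; d=Rm.T@[n[0],n[1],1]; return c+d*(z-c[2])/d[2]
def proj(p,X):
    T=p["camera_from_world"]; return cv2.projectPoints(np.array([X],float),cv2.Rodrigues(T[:3,:3])[0],T[:3,3],np.array(p["K"]),np.array(p["dist_coeffs"]))[0].ravel()
def blob(mask,uv,r=22):
    m=np.zeros_like(mask,np.uint8); cv2.circle(m,tuple(int(round(a)) for a in uv),r,1,-1); m=(m*mask).astype(np.uint8)
    n,l,s,c=cv2.connectedComponentsWithStats(m)
    i=1+np.argmax(s[1:,4]); return c[i],s[i]
E
python3 - <<'E'
from h import *
t=read_camera("top");s=read_camera("scene");pt=camera_params("top");ps=camera_params("scene")
cap={'vial_large':(199,217),'vial_medium':(252,223),'vial_small':(307,229),'vial_extra':(374,229)}
for n,uv in cap.items():
    g=t.min(2).astype(int); x,y=uv; bg=np.median(g[y-30:y+30,x-30:x+30])
    c,st=blob(g>bg+18,uv,14); X=ray(pt,c,H[n]); uvs=proj(ps,X)
    gs=s.min(2).astype(int); x,y=uvs.astype(int); bs=np.median(gs[y-30:y+30,x-30:x+30])
    # cap top only approx
    c2,st2=blob(gs>bs+18,uvs,12); print(n,c.round(1),st,X.round(4),'scene',ray(ps,c2,H[n]-.005).round(4),st2)
P=[]
for uv in [(231,171),(261,170),(291,168),(321,166)]:
    c,st=blob(t.max(2)<55,uv,16); X=ray(pt,c,.023); us=proj(ps,X); c2,st2=blob(s.max(2)<55,us,19); P.append(X); print('pad',c.round(1),st,X.round(4),ray(ps,c2,.023).round(4),st2)
P=np.array(P);print(np.linalg.norm(np.diff(P,axis=0),axis=1))
a=cv2.resize(t[140:260,140:400,::-1],None,fx=3,fy=3,interpolation=cv2.INTER_CUBIC);cv2.imwrite("pics/crop1.png",a)
E
```

```text
Traceback (most recent call last):
  File "h.py", line 14, in blob
    i=1+np.argmax(s[1:,4]); return c[i],s[i]
        ~~~~~~~~~^^^^^^^^^
ValueError: attempt to get argmax of an empty sequence
```

Run:
```python
from h import *
t=read_camera("top");s=read_camera("scene");pt=camera_params("top");ps=camera_params("scene")
cap={'vial_large':(199,217),'vial_medium':(252,223),'vial_small':(307,229),'vial_extra':(374,229)}
def thr(im,uv,r=14):
    g=im[:,:,2].astype(int); x,y=[int(round(a)) for a in uv]; w=g[y-22:y+22,x-22:x+22]; bg=np.median(w); pk=np.percentile(g[y-2:y+3,x-2:x+3],70)
    return *blob(g>(bg+pk)/2,uv,r),bg,pk
for n,uv in cap.items():
    c,st,bg,pk=thr(t,uv); X=ray(pt,c,H[n]); uvs=proj(ps,X)
    c2,st2,b2,p2=thr(s,uvs); print(n,c.round(1),st,bg,pk,X.round(4),'scene',ray(ps,c2,H[n]-.005).round(4),st2,b2,p2)
P=[]
for uv in [(231,171),(261,170),(291,168),(321,166)]:
    c,st=blob(t.max(2)<55,uv,16); X=ray(pt,c,.023); us=proj(ps,X); c2,st2=blob(s.max(2)<55,us,19); P.append(X); print('pad',c.round(1),st,X.round(4),ray(ps,c2,.023).round(4),st2)
P=np.array(P);print(np.linalg.norm(np.diff(P,axis=0),axis=1))
a=cv2.resize(t[140:260,140:400,::-1],None,fx=3,fy=3,interpolation=cv2.INTER_CUBIC);cv2.imwrite("pics/crop1.png",a)
```

```text
vial_large [198.3 215.8] [191 209  16  15 184] 105.0 120.8 [0.4729 0.2055 0.071 ] scene [0.4687 0.2057 0.066 ] [311 146  17  13 181] 101.0 110.0
vial_medium [251.8 222.8] [246 217  13  13 138] 107.0 123.0 [0.4587 0.0803 0.058 ] scene [0.4545 0.0804 0.053 ] [253 142  15  12 138] 101.0 110.0
vial_small [307.6 228.3] [302 223  12  12 107] 106.0 124.0 [ 0.4477 -0.052   0.046 ] scene [ 0.4433 -0.0524  0.041 ] [193 139  13  10 101] 101.0 110.0
vial_extra [374.1 228.2] [366 220  17  18 234] 106.0 122.8 [ 0.4448 -0.2011  0.084 ] scene [ 0.4406 -0.2029  0.079 ] [118 121  19  14 200] 100.0 110.0
pad [230.8 171.5] [220 161  22  22 388] [0.5911 0.1358 0.023 ] [0.5933 0.1348 0.023 ] [269 200  28  25 541]
pad [260.6 169.5] [250 159  22  22 387] [0.5965 0.061  0.023 ] [0.5988 0.0603 0.023 ] [232 200  28  25 537]
pad [290.5 167.6] [280 157  22  22 389] [ 0.6018 -0.0138  0.023 ] [ 0.6041 -0.0145  0.023 ] [195 201  28  24 543]
pad [320.5 165.6] [310 155  22  22 389] [ 0.6072 -0.0889  0.023 ] [ 0.6096 -0.0889  0.023 ] [158 201  29  25 552]
[0.0750198  0.07495153 0.0753008 ]
```

View pics/crop1.png

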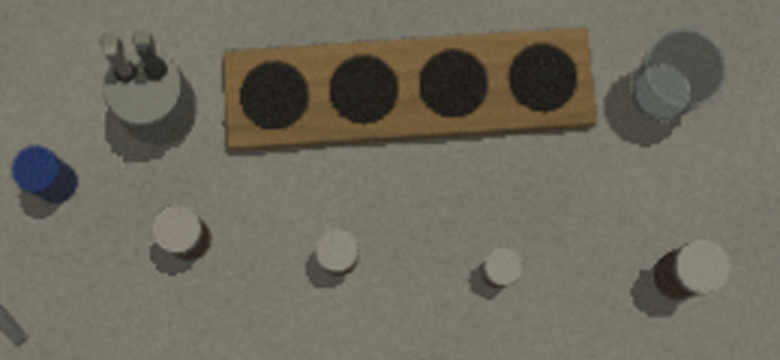

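The crop confirms it: three white-capped amber vials in the middle and the tallest at the right at (702,265), with the blue one at (35,168) excluded. The measured pad spacing is 75.0 mm and both cameras agree to about 2 mm, so I'll start with vial_extra.

```bash
cat >> h.py <<'E'
V=dict(vial_extra=(.4458,-.2015),vial_large=(.474,.2055),vial_medium=(.4598,.0803),vial_small=(.4488,-.052))
PAD=dict(vial_extra=(.5922,.1353),vial_large=(.5976,.0607),vial_medium=(.603,-.0142),vial_small=(.6084,-.0889))
G=dict(vial_extra=.045,vial_large=.037,vial_medium=.029,vial_small=.024)
a=.071; yt=np.array([np.cos(a),np.sin(a),0]); zt=np.array([0,0,-1.]); 
def quat(s): y=s*yt; return R.from_matrix(np.c_[np.cross(y,zt),y,zt]).as_quat()
def bestq(xy):
    q0=read_qpos(); c=[]
    for s in (1,-1):
        j=inverse_kinematics([*xy,.22],quat(s))
        if j is not None: c.append((np.abs(np.array(j)-q0).max(),s))
    return quat(min(c)[1])
def pick(n,q):
    x,y=V[n]; move_gripper(D[n]+.032,40)
    move_ptp([x,y,.18],q); movel([x,y,G[n]],q,.12); move_gripper(0,40)
    print(n,'t',read_time_s(),'gap',read_finger_gap(),'F',read_grasp_force(),read_ft_force().round(1) if hasattr(read_ft_force(),'round') else '')
    movel([x,y,.25],q,.15)
def place(n,q):
    x,y=PAD[n]; move_ptp([x,y,.25],q); z=.0245+G[n]
    movel([x,y,z+.03],q,.15); print('gap',read_finger_gap()); movel([x,y,z],q,.03)
    print('ft',np.round(read_ft_force(),1),np.round(read_eef_pos(),4))
    move_gripper(D[n]+.028); movel([x,y,.25],q,.12); print('t',read_time_s())
E
python3 - <<'E'
from h import *
n='vial_extra'; q=bestq(V[n]); print(q,[np.round(inverse_kinematics([*p[n],.2],q),2).tolist() for p in (V,PAD)])
pick(n,q); place(n,q)
t=read_camera("top"); w=read_camera("wrist")
cv2.imwrite("pics/a1.png",np.hstack([cv2.resize(t[120:260,150:400,::-1],(400,300)),cv2.resize(w[:,:,::-1],(400,300))]))
E
```

```text
[0.68156424 0.73175828 0.         0.        ] [[-0.73, 0.29, 1.23, 2.06, -0.32, 1.0, 0.73], [-0.79, 0.4, 0.62, 1.78, -0.26, 1.05, -0.0]]
vial_extra t 5.9667 gap 0.03923809632583585 F 29.557211101055145 [-0.8 -0.3  4. ]
gap 0.03937085041515392
ft [ 0.3 -0.3  0.2] [0.5924 0.1353 0.0697]
t 13.2083
```

View pics/a1.png

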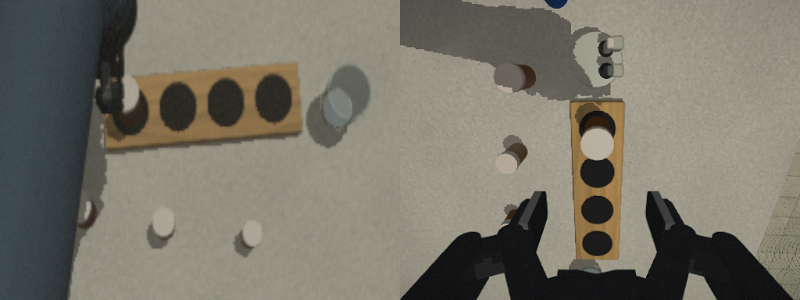

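The tallest vial stands upright on pad_1 (wrist view, cap at 598,143), and nothing else moved. Carrying on with the others.

Run:
```python
from h import *
for n in ('vial_large','vial_medium','vial_small'):
    q=bestq(V[n]); print(np.round(inverse_kinematics([*PAD[n],.2],q),2).tolist()); pick(n,q)
    if read_finger_gap()<D[n]-.006: print('MISSED'); break
    place(n,q)
move_ptp([.42,-.05,.3],q)
t=read_camera("top"); s=read_camera("scene"); w=read_camera("wrist"); pt=camera_params("top")
cv2.imwrite("pics/a2.png",np.vstack([np.hstack([cv2.resize(t[120:260,150:400,::-1],(400,300)),cv2.resize(w[:,:,::-1],(400,300))]),np.hstack([cv2.resize(s[130:250,80:380,::-1],(800,300))])]))
print(read_time_s())
```

```text
[-0.93, 0.51, 0.99, 1.8, -0.47, 1.09, 0.29]
vial_large t 15.925 gap 0.03507557710013175 F 39.60886001586914 [-1.4  0.   4.4]
gap 0.03542687029360602
ft [ 0.3 -0.2 -0.4] [0.5978 0.0607 0.0617]
t 22.7417
[-0.83, 0.53, 1.03, 1.8, -0.51, 1.1, 0.45]
vial_medium t 25.4417 gap 0.03186730184470336 F 39.04809300787747 [-1.8  0.3  5.3]
gap 0.031708960483486884
ft [ 0.4 -0.6  0.7] [ 0.6032 -0.0143  0.0537]
t 33.2417
[-0.72, 0.59, 1.08, 1.77, -0.57, 1.14, 0.61]
vial_small t 36.0167 gap 0.028273093522149417 F 39.02348432689905 [-0.6 -0.2  5. ]Traceback (most recent call last):
  File "<stdin>", line 3, in <module>
  File "h.py", line 30, in pick
    movel([x,y,.25],q,.15)
    ~~~~~^^^^^^^^^^^^^^^^^
bench.MotionError: the arm cannot follow that straight line within its joint ranges
```

vial_small is gripped, but the straight lift to 0.25 runs out of joint range. I'll lift it less and then move in joint space.

Run:
```python
from h import *
n='vial_small'; q=bestq(V[n]) if 0 else read_tcp_rot(); x,y=V[n]
for z in (.2,.18,.15,.12):
    try: movel([x,y,z],None,.15); print('lifted',z); break
    except MotionError as e: print(z,e)
print(np.round(read_qpos(),2))
q=min((quat(1),quat(-1)),key=lambda c:-abs(np.dot(c,q)))
place(n,q)
move_j([-1.338,.383,.044,1.598,-.018,1.161,-.05])
t=read_camera("top"); s=read_camera("scene"); w=read_camera("wrist"); pt=camera_params("top")
cv2.imwrite("pics/a2.png",np.vstack([cv2.resize(t[130:250,120:420,::-1],(750,300)),cv2.resize(s[130:250,80:380,::-1],(750,300))]))
print(read_time_s())
```

```text
lifted 0.2
[-1.29  0.24  1.47  2.15 -0.28  0.99  0.4 ]
gap 0.028055888594865228
ft [ 0.2  0.5 -0.3] [ 0.6086 -0.089   0.0487]
t 42.775
45.7667
```

View pics/a2.png

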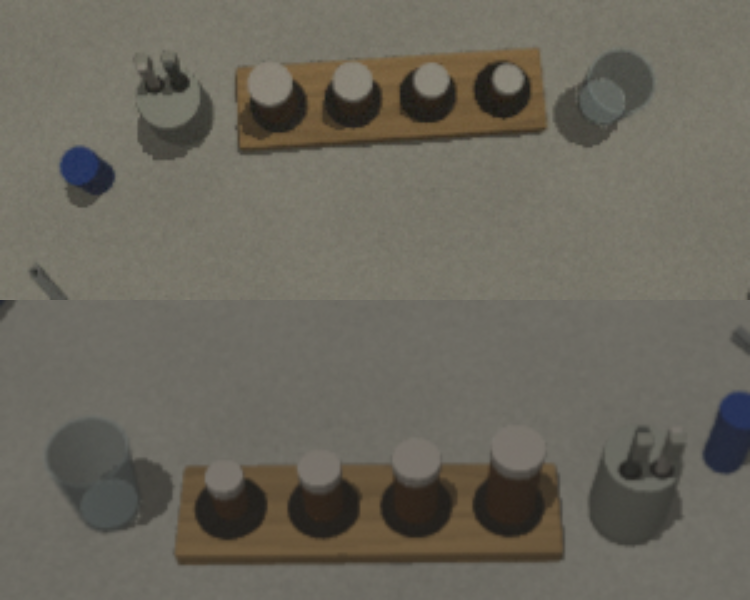

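All four stand upright in order, tallest next to the holder, with the holder and tumbler in place. I'll do one numeric centring check with the top camera.

Run:
```python
from h import *
t=read_camera("top");p=camera_params("top"); g=t.min(2)
top={'vial_extra':(.5911,.1358),'vial_large':(.5965,.061),'vial_medium':(.6018,-.0138),'vial_small':(.6072,-.0889)}
for n,xy in top.items():
    uv=proj(p,[*xy,.023+H[n]]); c,st=blob((g>80)&(t[:,:,2]>112),uv,12); X=ray(p,c,.023+H[n]); print(n,st,((X[:2]-xy)*1000).round(1))
```

```text
vial_extra [220 155  16  17 210] [0.5 0.5]
vial_large [254 155  14  15 163] [ 0.7 -0.6]
vial_medium [286 156  13  12 123] [0.3 0.1]
vial_small [318 156  11  11  88] [-0.4  0.4]
```

All four are centred to within 1 mm, so I'm handing in.

```bash
python3 -c "
from bench import *
print(sign_off())"
```

```text
the job is handed in; nothing more can be done
None
```

The four amber vials stand upright on their pads, tallest at the toothbrush holder's end and shortest at the tumbler's end, each within about 1 mm of its pad's centre by the top camera. The holder, tumbler and blue look-alike were left alone, and the job was handed in at about 46 s.

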